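# Clip the sheets into a conference folder

## Task

Squeeze the spring clip open, lift it off the cardboard box and, keeping it squeezed open, bring it down astride the middle of the standing folder's top edge until its soft rubber buffer is gently pressed about half in by the edge of the sheets inside, which stick out by a different amount each time, so feel for them. Then let go so that the jaws grip the folder and the clip stays there upright, its buffer still bearing on the sheets. Do not press hard, and leave the tape roll, cutter and stapler alone.

Things in the scene. Friction and masses are not known exactly. Their poses are not given: they have to be found in the camera images.
- clip: Self-closing spring clip, 90 mm tall, 24 mm wide (its x), dark steel, black rubber pads and handle bars, 0.1 kg. Starts astride a box wall, jaws down, handles up. Origin on the pivot; z up to the handles, y the way handles and jaws move, x along the wall or edge (either way round is the same). Jaw tips reach 48 mm below the origin; gap between jaw pads 4 mm parked, 21 mm fully open.
- clip_grip (a point): Half-way between the two handle bars, 38 mm above the clip's origin: take the clip here from above, fingers closing along its y; pushing the handles together opens the jaws, letting go shuts them. Bars 8 mm round, 24 mm long along x; over their outsides 56 mm parked, 50 mm gripping the folder, 41 mm at the firm stop, fully open. Opening takes 8 to 12 N a handle; 20 to 50 N holds it firmly.
- clip_buffer: Soft rubber buffer under the clip's pivot, between the jaws, 18 mm along x by 10 mm by 6 mm thick. Origin at the clip's origin when not loaded; its underside lies 14 mm below its own origin. It gives upward by up to 7 mm, 0.8 N per mm, then it is hard. Fingers that swing as they open may drag the clip up by 2 to 3 mm on release, so leave the buffer enough compression.
- clip_right (a joint): Swing of one jaw arm, rad (the other mirrors it): 0 parked on the 4 mm box wall, about 0.07 when gripping the 10 mm folder, 0.2 fully squeezed open.
- box: Fixed open cardboard box, 200 mm (x) by 140 mm (y) by 70 mm tall, walls 4 mm. Origin at the centre of its underside. The clip is parked on its long wall at y = -68 mm, buffer on the wall's top.
- folder: Blue folder, 210 mm (x) by 10 mm (y), upright in a fixed plywood stand (foot 170 by 80 mm, cheeks 57 mm high). Origin under the stand's centre, midway along the folder; z up. The covers' top edge is at z = 150 mm; a stiff white pad of sheets, 6 mm thick, sticks out 2 to 22 mm above it, differing each time and not measured. The buffer may press on the sheets with at most 20 N.
- tape: Roll of clear tape lying flat, 68 mm across, 24 mm tall; origin at the centre of its underside. Leave alone.
- cutter: Steel retractable cutter lying flat, about 22 by 150 by 16 mm; origin under its middle. Leave alone.
- stapler: Black desk stapler, 130 by 34 by 40 mm; origin under its middle. Leave alone.

How it is judged:
By the outcome, as a careful person would: the job done as asked, in the order asked, and still so for the second after the job is handed in, with the robot touching nothing.
It also fails if it takes over 48 s, if anything falls off the work surface, if the arm or the gripper's body presses on something with over 40 N, if the wrist force passes 120 N, or if a joint passes its speed limit or range.

## Robot

A 7-joint arm with a two-finger parallel gripper is mounted at the origin on the work surface. World frame = base frame: x ahead of the robot, y to its left, z up, the work surface at z = 0. Lengths are in m, angles in rad, forces in N, time in s.
With the tool pointing down it reaches from about 0.4 to 0.85 m from the base axis. Payload 4.5 kg.
Tool frame: the origin (TCP) lies between the finger pads; the fingertips stand 22 mm ahead of it and the grasp point (between the pads) lies 3 mm ahead of it (manip.tip_extent is the z of the fingertips in the tool frame, in m); z points along the fingers, y is the line along which they close (so a half turn about z gives the same grasp; the last joint's range is limited). The gripper opens to 85 mm and grips with 20 to 120 N. Pads are 22 mm wide; open, the fingers measure 114 mm over their backs; the gripper's body (76 mm by 85 mm) begins 54 mm behind the grasp point. The pads swing forward as they close: fully open they stand 13 mm farther back than shut.
Start: joints at [-1.083, 0.689, -0.195, 1.565, 0.157, 0.902, -0.215], TCP at [0.274, 0.562, 0.253] pointing down, gripper open.
Joint ranges: [-3.01, 3.01], [-0.46, 2.08], [-1.47, 1.51], [0.13, 2.56], [-1, 4.14], [0.04, 2.09], [-2.66, 2.66]. Speed limits (rad/s): [2.57, 2.57, 3.14, 3.14, 3.14, 3.14, 3.14].

## Interface

Orientations are given as a 3x3 rotation matrix whose columns are the frame's x, y, z axes.
In Python, from bench import get_obs, vision, manip gives the robot as it stands.
- The arm moves only by the tool servo_tool, never from a script. Its argument "moves" is a list of rows, each a list of 7 numbers: the shift along the tool's x, y, z normalised to -1 to 1, where 1 is 300 mm, then the turn, a rotation vector about the tool's x, y, z normalised to -1 to 1, where 1 is 45 degrees, then the opening, from -1 (shut) to 1 (fully open). A call has 1 to 12 rows; each row is the pose to reach, as a shift and turn from the pose commanded when the call began, along the tool's axes at that moment; what a row does not reach only later rows make up. A row lasts 1/8 s, in which the tool goes at most 62.5 mm and 10.7 degrees, less where a joint would pass 70% of its speed; a pose out of reach is approached as far as the arm can. A call with a number of a shift or a turn outside -1 to 1 is refused whole. A call with a gripper value outside its range is refused whole. The fingers move at their own pace and stop on an object; the grip force is fixed at half the most. Time passes only in rows, so rows that repeat a pose let the fingers close. It gives the time, the measured TCP pose, the force, the opening and the grip force at its end, in the units of the state.
- get_obs(): the state, without advancing time (a new reading comes with each control period).
- vision.grab_frame(name): name is "side" or "top"; returns a dict with "image" (400x640x3 uint8, blue, green, red), "fovy" (degrees; the focal length in pixels is half the picture's height over the tangent of half this angle, whatever the lens; pixels are square), "cx", "cy" (the principal point, pixels), "world_from_camera" (4x4, takes a point from camera to world coordinates). Camera axes: x right, y up, looking along -z (the intrinsics and any distortion apply to the point x, -y, -z); pixel columns grow to the right and rows downward; lengths in m; the calibration is good to about 2 mm. A picture is of the moment at which its call begins. There is no depth.
- manip.job_done(): hands the job in; it is judged then, once.
The state is a dict: "time_s": time; "joint_pos": joint angles; "qvel": joint speeds; "joint_torque": joint torques, N m; "tcp_pos": TCP position; "tcp_rot": TCP orientation; "ft_force": force on the tool from outside, world axes, zero at the start; "moment": the same for the moment, N m; "width": opening from 0.0 (shut) to 1.0 (fully open); "gripper_force": force on a finger pad.
Only numpy, scipy, OpenCV 4.12 (cv2) and the standard library are available. Lean on these libraries where they do the work, as an engineer would, in place of code of your own. Each camera call takes 0.05 s, during which the arm holds its last target. There are 200 camera calls.

## Working session

There is one attempt and no reset: what is moved stays moved. The work goes in short steps, Python scripts to look and compute and a tool call to move; the robot and the scene stay as the last step left them, time stands still between calls to the robot, and variables do not carry over. Pictures are saved under pics/ and viewed, at most 10 in all, crops included, and the job is handed in when it is done.

Besides the shell and the picture viewer there is one more tool, called as a command line: name --pt "numbers of a row" for each row, then --argument value for the rest. servo_tool: Moves the arm, as the interface text tells. Scaled input: -1 to 1 covers 300 mm each way for a shift and 45 degrees each way for a turn. Its arguments: {"type":"object","properties":{"moves":{"type":"array","items":{"type":"array","items":{"type":"number","minimum":-1,"maximum":1}}}},"required":["moves"]}

```bash
mkdir -p pics; ls; python3 - <<'E'
from bench import get_obs, vision, manip
import cv2,numpy as np
o=get_obs();print(o['time_s'],o['tcp_pos'],np.round(o['tcp_rot'],3),o['ft_force'],o['width'],manip.tip_extent)
for n in('side','top'):
    f=vision.grab_frame(n);cv2.imwrite(f'pics/{n}0.png',f['image']);print(n,f['fovy'],f['cx'],f['cy'],np.round(f['world_from_camera'],3),[k for k in f])
E
```

```text
pics
0.0 [0.2737322  0.56116267 0.25244303] [[-0.899  0.438 -0.001]
 [ 0.438  0.899 -0.002]
 [-0.    -0.002 -1.   ]] [-0.75167112 -0.13606801  0.09115015] 0.9977099132587227 0.022
side 42.672380787750186 321.13243597376083 199.0246320043009 [[ 0.93   0.254 -0.267  0.235]
 [-0.368  0.643 -0.672 -0.853]
 [ 0.001  0.723  0.691  0.929]
 [ 0.     0.     0.     1.   ]] ['image', 'fovy', 'cx', 'cy', 'world_from_camera']
top 45.09421613504548 316.92974449161176 196.9933966679274 [[-0.004  0.995 -0.103  0.467]
 [-1.    -0.003  0.01  -0.043]
 [ 0.01   0.103  0.995  1.152]
 [ 0.     0.     0.     1.   ]] ['image', 'fovy', 'cx', 'cy', 'world_from_camera']
```

View pics/side0.png

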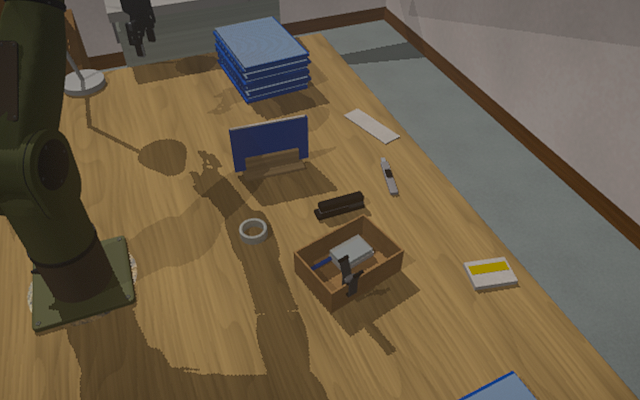

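View pics/top0.png

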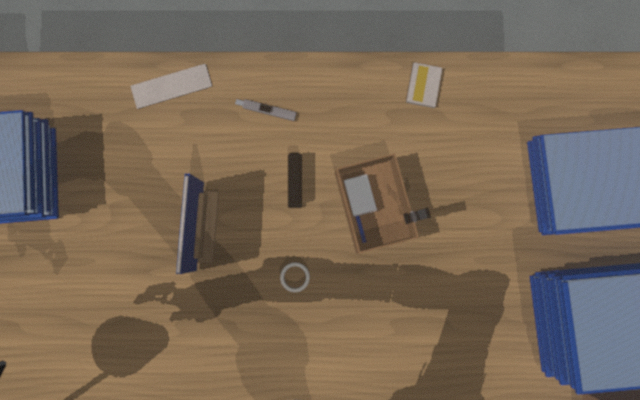

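The side view shows the clip at about (350,272) on the box's near wall and the folder at (270,143). The top view shows the clip at about (417,215) and the folder's top edge from (187,176) to (182,272). Next I'll zoom in on both.

```bash
python3 - <<'E'
import cv2,numpy as np
s=cv2.imread('pics/side0.png');t=cv2.imread('pics/top0.png')
z=lambda im,x,y,w,h,k:cv2.convertScaleAbs(cv2.resize(im[y:y+h,x:x+w],None,fx=k,fy=k,interpolation=cv2.INTER_NEAREST),alpha=1.8)
a=np.hstack([z(s,315,240,80,60,5),z(t,380,185,80,60,5)])
b=np.hstack([z(s,220,105,100,75,4),z(t,150,170,133,100,3)[:300,:400]if 0 else cv2.resize(z(t,150,170,140,105,3),(400,300))])
cv2.imwrite('pics/c1.png',np.vstack([a,b]))
E
```

```text
(no output)
```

View pics/c1.png

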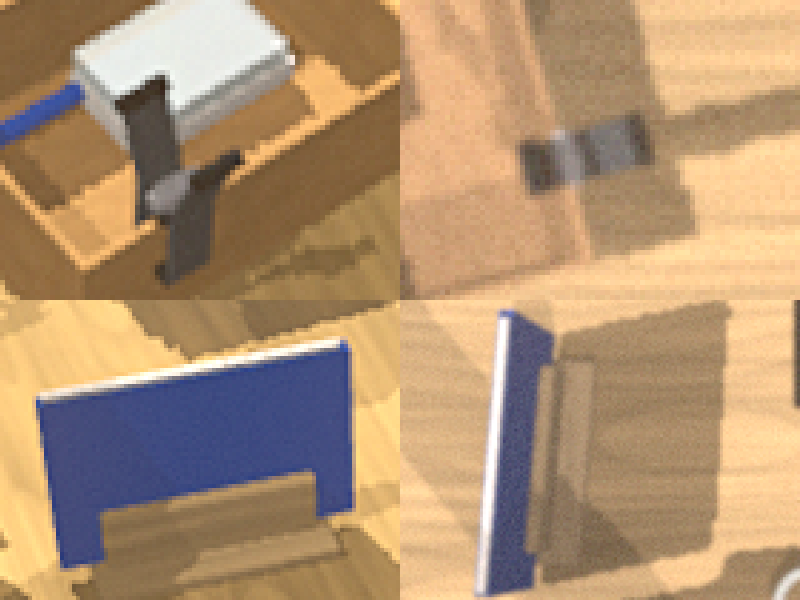

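The crop's side panel shows the clip's handle bars at about (343,258) and (359,274), and its top panel shows them at (407,218) and (429,213). The folder's white sheet edge runs (229.5,130)–(306,115.5) in the side view and (187,175)–(179,273) in the top view. I'll refine these with masks and triangulate.

```bash
cat > h.py <<'E'
import cv2,numpy as np
from bench import get_obs, vision, manip
def ray(f,p):
    fl=200/np.tan(np.radians(f['fovy']/2));T=f['world_from_camera']
    d=T[:3,:3]@np.array([(p[0]-f['cx'])/fl,-(p[1]-f['cy'])/fl,-1]);return T[:3,3],d/np.linalg.norm(d)
def tri(fs,ps):
    A=0;b=0;R=[ray(f,p) for f,p in zip(fs,ps)]
    for c,d in R:
        M=np.eye(3)-np.outer(d,d);A=A+M;b=b+M@c
    X=np.linalg.solve(A,b);return X,[round(1e3*np.linalg.norm(np.cross(X-c,d)),1) for c,d in R]
def plane(f,p,z):
    c,d=ray(f,p);return c+d*(z-c[2])/d[2]
def proj(f,X):
    fl=200/np.tan(np.radians(f['fovy']/2));q=np.linalg.inv(f['world_from_camera'])@np.r_[X,1]
    return f['cx']+fl*q[0]/-q[2],f['cy']-fl*q[1]/-q[2]
E
python3 - <<'E'
from h import *
S=vision.grab_frame('side');T=vision.grab_frame('top')
# folder masks: white strip
def box(f,x,y,w,h,fn):
    r=f['image'][y:y+h,x:x+w].astype(int);m=fn(r).astype(np.uint8)
    n,l,st,c=cv2.connectedComponentsWithStats(m);k=1+np.argmax(st[1:,4]);yy,xx=np.nonzero(l==k);return np.c_[xx+x,yy+y].astype(np.float32)
white=lambda r:(r.min(2)>95)&(r.max(2)-r.min(2)<40)
for n,f,a in(('side',S,(222,108,92,30)),('top',T,(170,168,35,110))):
    P=box(f,*a,white);r=cv2.minAreaRect(P);print(n,'white',len(P),np.round(cv2.boxPoints(r),1).tolist(),r)
    print(S['image'][133,229:232].tolist()) if 0 else None
for n,a,b in(('bar in',(343.2,258.2),(407,218)),('bar out',(359,273.8),(428.6,212.6))):print(n,tri((S,T),(a,b)))
print('fold far',tri((S,T),((306.3,115.5),(186.8,174.6))));print('fold near',tri((S,T),((229.5,130),(179,273.2))))
# box rim corners in top view, dark clip mask in top view
dark=lambda r:(r.max(2)<70)
P=box(T,398,200,36,28,dark);r=cv2.minAreaRect(P);print('clip top',len(P),r)
E
```

```text
side white 154 [[229.6999969482422, 127.5], [303.79998779296875, 113.9000015258789], [304.20001220703125, 116.0999984741211], [230.10000610351562, 129.8000030517578]] ((266.9718322753906, 121.84727478027344), (2.277470588684082, 75.31181335449219), 79.5625228881836)
top white 428 [[175.1999969482422, 272.8999938964844], [183.5, 172.89999389648438], [188.10000610351562, 173.3000030517578], [179.8000030517578, 273.29998779296875]] ((181.65863037109375, 223.0965576171875), (4.650547027587891, 100.40198516845703), 4.763641834259033)
bar in (array([ 0.52658069, -0.24587537,  0.11985303]), [np.float64(1.2), np.float64(1.2)])
bar out (array([ 0.5391206 , -0.2932601 ,  0.11899907]), [np.float64(0.2), np.float64(0.2)])
fold far (array([0.61908234, 0.22059991, 0.14726611]), [np.float64(0.0), np.float64(0.0)])
fold near (array([0.41345786, 0.23206472, 0.147016  ]), [np.float64(0.8), np.float64(0.8)])
clip top 100 ((422.29412841796875, 213.676513671875), (9.701424598693848, 13.824529647827148), 75.96376037597656)
```

```bash
cat >> h.py <<'E'
def Rd(yaw):  # tool down, tool y at world angle yaw (deg)
    a=np.radians(yaw);y=np.array([np.cos(a),np.sin(a),0]);z=np.array([0,0,-1.]);return np.c_[np.cross(y,z),y,z]
def step(p0,R0,p1,R1):
    r=cv2.Rodrigues(R0.T@R1)[0].ravel();return np.round(np.r_[R0.T@(np.array(p1)-p0)/.3,r/np.radians(45)],3).tolist()
def to(p,yaw):
    o=get_obs();return step(o['tcp_pos'],o['tcp_rot'],p,Rd(yaw))
E
python3 - <<'E'
from h import *
T=vision.grab_frame('top');S=vision.grab_frame('side')
a=plane(T,(177.5,273.1),.152);b=plane(T,(185.8,173.1),.152);print('folder',a,b,(a+b)/2,np.degrees(np.arctan2(*(b-a)[1::-1])),np.linalg.norm(b-a))
a=plane(S,(229.9,128.7),.152);b=plane(S,(304,115),.152);print('folder side',a,b,(a+b)/2)
print('clip top plane',plane(T,(407,218),.1205),plane(T,(428.6,212.6),.1205))
o=get_obs();p=o['tcp_pos'];R=o['tcp_rot'];q=np.array([.533,-.270,.25]);y0=64
for k in range(4):
    y1=64-139.2*(k+1)/4;p1=o['tcp_pos']+(q-o['tcp_pos'])*(k+1)/4;R1=Rd(y1);print(step(p,R,p1,R1));p,R=p1,R1
E
```

```text
folder [0.41468707 0.23356086 0.152     ] [0.62158817 0.2215079  0.152     ] [0.51813762 0.22753438 0.152     ] -3.3339795505993175 0.2072518707907987
folder side [0.41394765 0.23056483 0.152     ] [0.61184662 0.21850713 0.152     ] [0.51289713 0.22453598 0.152     ]
clip top plane [ 0.52771682 -0.24614372  0.1205    ] [ 0.539165   -0.29294943  0.1205    ]
[-0.498, -0.528, 0.003, -0.001, 0.0, 0.773]
[-0.71, -0.15, 0.003, 0.0, 0.0, 0.773]
[-0.669, 0.283, 0.003, 0.0, 0.0, 0.773]
[-0.388, 0.614, 0.003, 0.0, 0.0, 0.773]
```

servo_tool --pt "-0.498 -0.528 0 0 0 0.773 1" --pt "-0.498 -0.528 0 0 0 0.773 1" --pt "-0.498 -0.528 0 0 0 0.773 1" --pt "-0.498 -0.528 0 0 0 0.773 1" --pt "-0.498 -0.528 0 0 0 0.773 1"

```text
time_s: 0.92
tcp_pos: [0.3399, 0.3511, 0.2535]
tcp_rot: [[-0.484, 0.875, 0.0], [0.875, 0.484, -0.002], [-0.002, -0.0, -1.0]]
ft_force: [-0.1, 0.0, 0.1]
width: 1.002
gripper_force: 0.0
```

servo_tool --pt "-0.71 -0.15 0 0 0 0.773 1" --pt "-0.71 -0.15 0 0 0 0.773 1" --pt "-0.71 -0.15 0 0 0 0.773 1" --pt "-0.71 -0.15 0 0 0 0.773 1" --pt "-0.71 -0.15 0 0 0 0.773 1"

```text
time_s: 1.55
tcp_pos: [0.4045, 0.145, 0.2534]
tcp_rot: [[0.1, 0.995, 0.001], [0.995, -0.1, 0.0], [0.0, 0.001, -1.0]]
ft_force: [-0.8, 1.1, 0.4]
width: 0.998
gripper_force: 0.0
```

servo_tool --pt "-0.67 0.28 0 0 0 0.773 1" --pt "-0.67 0.28 0 0 0 0.773 1" --pt "-0.67 0.28 0 0 0 0.773 1" --pt "-0.67 0.28 0 0 0 0.773 1" --pt "-0.67 0.28 0 0 0 0.773 1"

```text
time_s: 2.17
tcp_pos: [0.4692, -0.0626, 0.2533]
tcp_rot: [[0.648, 0.762, 0.002], [0.762, -0.648, -0.0], [0.001, 0.002, -1.0]]
ft_force: [-0.3, 0.5, 0.4]
width: 0.998
gripper_force: 0.0
```

servo_tool --pt "-0.388 0.614 0 0 0 0.773 1" --pt "-0.388 0.614 0 0 0 0.773 1" --pt "-0.388 0.614 0 0 0 0.773 1" --pt "-0.388 0.614 0 0 0 0.773 1" --pt "-0.388 0.614 0 0 0 0.773 1" --pt "-0.388 0.614 0 0 0 0.773 1"

```text
time_s: 2.92
tcp_pos: [0.5335, -0.2666, 0.2526]
tcp_rot: [[0.965, 0.261, -0.001], [0.261, -0.965, 0.003], [0.0, -0.003, -1.0]]
ft_force: [-0.9, 1.3, -0.6]
width: 1.0
gripper_force: 0.0
```

```bash
python3 - <<'E'
from h import *
o=get_obs();print(o['time_s'],o['tcp_pos'],np.round(o['tcp_rot'],3),o['joint_pos'],np.round(o['ft_force'],2))
print(to([.533,-.2696,.18],-75.8))
E
```

```text
2.925 [ 0.53349505 -0.26657088  0.25262823] [[ 0.965  0.261 -0.001]
 [ 0.261 -0.965  0.003]
 [ 0.    -0.003 -1.   ]] [ 0.16011983  0.683375    0.4051801   1.67321107 -0.33884317  0.85707747
 -0.59794689] [-0.88  1.33 -0.61]
[-0.004, 0.01, 0.242, -0.004, -0.0, 0.021]
```

servo_tool --pt "0 0.01 0.15 -0.004 0 0.015 1" --pt "0 0.01 0.3 -0.004 0 0.015 1" --pt "0 0.01 0.3 -0.004 0 0.015 1" --pt "0 0.01 0.3 -0.004 0 0.015 1"

```text
time_s: 3.42
tcp_pos: [0.5345, -0.2722, 0.1647]
tcp_rot: [[0.969, 0.247, 0.003], [0.247, -0.969, -0.003], [0.002, 0.004, -1.0]]
ft_force: [0.3, -0.3, 0.5]
width: 0.999
gripper_force: 0.0
```

```bash
python3 - <<'E'
from h import *
z=lambda im,x,y,w,h,k:cv2.convertScaleAbs(cv2.resize(im[y:y+h,x:x+w],None,fx=k,fy=k,interpolation=cv2.INTER_NEAREST),alpha=1.8)
S=vision.grab_frame('side')['image'];T=vision.grab_frame('top')['image']
cv2.imwrite('pics/c2.png',np.hstack([z(S,310,210,80,80,5),z(T,380,175,80,80,5)]))
o=get_obs();print(o['tcp_pos']);print(to([.533,-.2696,.12],-75.8))
E
```

```text
[ 0.53469042 -0.27316108  0.16539867]
[-0.003, -0.014, 0.151, 0.007, -0.004, 0.001]
```

View pics/c2.png

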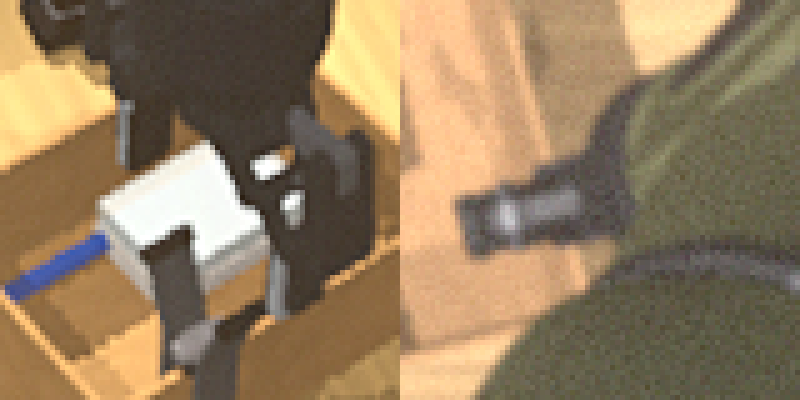

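The side view shows the fingertips at about (337,243) and (366,272), astride the two handle bars and lined up. The arm hides the clip in the top view. I'll descend and squeeze.

servo_tool --pt "0 -0.008 0.08 0.005 0 0 1" --pt "0 -0.01 0.12 0.005 0 0 1" --pt "0 -0.01 0.15 0.005 0 0 1" --pt "0 -0.01 0.15 0.005 0 0 1" --pt "0 -0.01 0.15 0.005 0 0 1"

```text
time_s: 4.15
tcp_pos: [0.533, -0.2706, 0.1188]
tcp_rot: [[0.97, 0.245, 0.001], [0.245, -0.97, 0.0], [0.001, -0.0, -1.0]]
ft_force: [-0.8, -0.8, -0.0]
width: 0.996
gripper_force: 0.0
```

servo_tool --pt "0 0 0 0 0 0 0.4" --pt "0 0 0 0 0 0 -1" --pt "0 0 0 0 0 0 -1" --pt "0 0 0 0 0 0 -1" --pt "0 0 0 0 0 0 -1" --pt "0 0 0 0 0 0 -1" --pt "0 0 0 0 0 0 -1" --pt "0 0 0 0 0 0 -1"

```text
time_s: 5.15
tcp_pos: [0.5333, -0.2712, 0.1196]
tcp_rot: [[0.97, 0.245, 0.002], [0.245, -0.97, -0.001], [0.002, 0.001, -1.0]]
ft_force: [-1.7, -0.2, 8.5]
width: 0.432
gripper_force: 59.2
```

servo_tool --pt "0 0 -0.03 0 0 0 -1" --pt "0 0 -0.1 0 0 0 -1" --pt "0 0 -0.25 0 0 0 -1" --pt "0 0 -0.4 0 0 0 -1" --pt "0 0 -0.55 0 0 0 -1" --pt "0 0 -0.6 0 0 0 -1" --pt "0 0 -0.6 0 0 0 -1" --pt "0 0 -0.6 0 0 0 -1"

```text
time_s: 6.15
tcp_pos: [0.5318, -0.2695, 0.2964]
tcp_rot: [[0.969, 0.245, -0.003], [0.245, -0.969, 0.003], [-0.003, -0.004, -1.0]]
ft_force: [-0.3, 0.3, -1.1]
width: 0.432
gripper_force: 60.3
```

```bash
python3 - <<'E'
from h import *
z=lambda im,x,y,w,h,k:cv2.convertScaleAbs(cv2.resize(im[y:y+h,x:x+w],None,fx=k,fy=k,interpolation=cv2.INTER_NEAREST),alpha=1.8)
S=vision.grab_frame('side')['image'];T=vision.grab_frame('top')['image']
cv2.imwrite('pics/c3.png',z(S,290,150,130,110,5))
o=get_obs();print(o['time_s'],o['tcp_pos'],o['ft_force'],o['width']);
p=o['tcp_pos'];R=o['tcp_rot'];q=np.array([.516,.2265,.29])
for k in(1,2):
    p1=o['tcp_pos']+(q-o['tcp_pos'])*k/2;R1=Rd(-75.8-17.5*k/2);print(step(p,R,p1,R1));p,R=p1,R1
E
```

```text
6.25 [ 0.53190531 -0.26976133  0.29641532] [ 0.50045164  0.2964946  -1.8214317 ] 0.43034730038232366
[0.177, -0.808, 0.013, -0.004, 0.004, 0.194]
[0.052, -0.826, 0.011, 0.0, 0.0, 0.194]
```

View pics/c3.png

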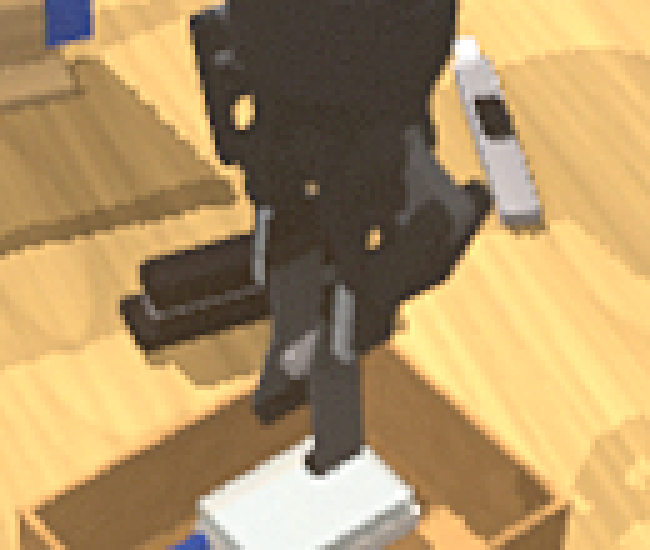

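The clip is held upright in the side view, its jaw tips at about (346,232) and (357,243) and clear of the box. I'll carry it to above the folder.

servo_tool --pt "0.03 -0.1 0 0 0 0.03 -1" --pt "0.06 -0.25 0 0 0 0.06 -1" --pt "0.09 -0.4 0 0 0 0.1 -1" --pt "0.12 -0.55 0 0 0 0.13 -1" --pt "0.16 -0.7 0 0 0 0.17 -1" --pt "0.177 -0.81 0 0 0 0.194 -1"

```text
time_s: 7.0
tcp_pos: [0.5242, -0.0191, 0.2973]
tcp_rot: [[0.995, 0.097, -0.002], [0.097, -0.995, 0.001], [-0.002, -0.002, -1.0]]
ft_force: [-0.9, -0.1, -1.5]
width: 0.434
gripper_force: 60.3
```

servo_tool --pt "0.01 -0.13 0 0 0 0.03 -1" --pt "0.02 -0.28 0 0 0 0.06 -1" --pt "0.03 -0.43 0 0 0 0.1 -1" --pt "0.04 -0.58 0 0 0 0.13 -1" --pt "0.05 -0.71 0 0 0 0.17 -1" --pt "0.055 -0.8 0 0 0 0.194 -1" --pt "0.055 -0.826 0 0 0 0.194 -1" --pt "0.055 -0.826 0 0 0 0.194 -1" --pt "0.055 -0.826 0 0 0 0.194 -1"

```text
time_s: 8.12
tcp_pos: [0.5177, 0.2244, 0.2987]
tcp_rot: [[0.998, -0.06, -0.0], [-0.06, -0.998, -0.0], [-0.0, 0.0, -1.0]]
ft_force: [-0.3, 0.2, -1.7]
width: 0.435
gripper_force: 60.3
```

```bash
python3 - <<'E'
from h import *
z=lambda im,x,y,w,h,k:cv2.convertScaleAbs(cv2.resize(im[y:y+h,x:x+w],None,fx=k,fy=k,interpolation=cv2.INTER_NEAREST),alpha=1.8)
S=vision.grab_frame('side');T=vision.grab_frame('top')
cv2.imwrite('pics/c4.png',np.hstack([z(S['image'],225,50,95,110,4),z(T['image'],140,170,100,110,4)]))
o=get_obs();print(o['time_s'],o['tcp_pos'],o['ft_force'],o['width']);
p=o['tcp_pos'];print(to([.516,.2265,.262],-93.3));R=o['tcp_rot']
for n in(-.0125,.0125):print(proj(S,p+R@[0,n,.086]),proj(T,p+R@[0,n,.086]))
E
```

```text
8.225 [0.51775493 0.22479648 0.29881691] [ 0.17289489  0.20528217 -0.95127548] 0.43194300520235174
[-0.006, -0.005, 0.123, -0.0, 0.0, -0.003]
(np.float64(266.47889202967906), np.float64(98.77619308269158)) (np.float64(168.22718885109092), np.float64(220.83039092286674))
(np.float64(268.85652564595694), np.float64(103.97691374149211)) (np.float64(181.07993495943103), np.float64(221.54833624555152))
```

View pics/c4.png

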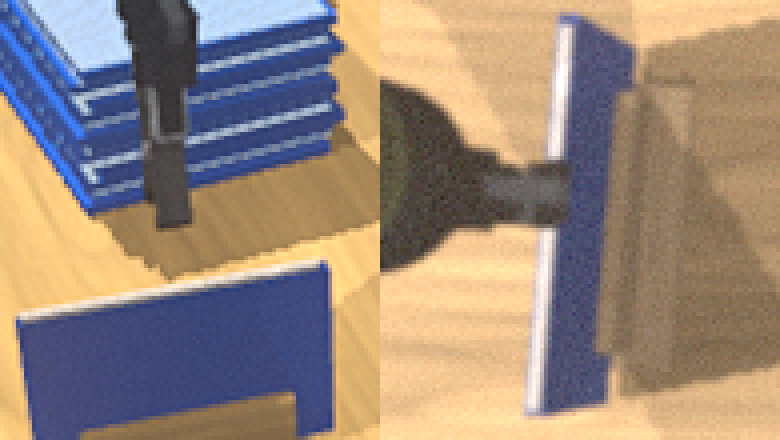

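Side view: the clip's near jaw tip is at (268,106.7), about 4 mm lower on the clip than assumed, and centred above the folder's middle. Top view: the sheet strip runs from about (186.5,177) to (179,270). Next I'll lower the clip to just above the edge.

servo_tool --pt "-0.004 -0.004 0.05 0 0 0 -1" --pt "-0.004 -0.004 0.1 0 0 0 -1" --pt "-0.004 -0.004 0.13 0 0 0 -1" --pt "-0.004 -0.004 0.13 0 0 0 -1" --pt "-0.004 -0.004 0.13 0 0 0 -1"

```text
time_s: 8.85
tcp_pos: [0.5167, 0.2277, 0.2599]
tcp_rot: [[0.998, -0.057, 0.001], [-0.057, -0.998, 0.001], [0.0, -0.001, -1.0]]
ft_force: [0.2, 0.3, -0.6]
width: 0.432
gripper_force: 60.3
```

```bash
python3 - <<'E'
from h import *
z=lambda im,x,y,w,h,k:cv2.convertScaleAbs(cv2.resize(im[y:y+h,x:x+w],None,fx=k,fy=k,interpolation=cv2.INTER_CUBIC),alpha=1.8)
S=vision.grab_frame('side');T=vision.grab_frame('top')
cv2.imwrite('pics/c5.png',np.hstack([z(S['image'],225,80,66,70,6),z(T['image'],150,190,66,70,6)]))
o=get_obs();print(o['time_s'],o['tcp_pos'],o['ft_force'],o['width']);
p=o['tcp_pos'];print(to([.516,.226,.24],-93.3));R=o['tcp_rot']
for n in(-.0105,.0105):print(proj(S,p+R@[0,n,.09]),proj(T,p+R@[0,n,.09]))
E
```

```text
8.95 [0.51675008 0.22778258 0.26011651] [ 0.14318505  0.72229305 -0.50150396] 0.4365881245860251
[-0.002, 0.006, 0.067, -0.002, -0.001, 0.001]
(np.float64(267.1569812105367), np.float64(112.72548997734503)) (np.float64(173.9329290365739), np.float64(222.48636674206878))
(np.float64(269.1319643277653), np.float64(117.14106464907545)) (np.float64(184.26657965919935), np.float64(223.03854053286497))
```

View pics/c5.png

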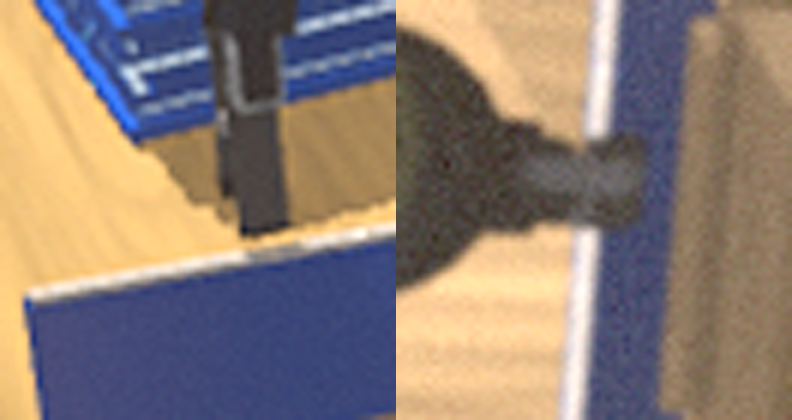

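The side view shows the near jaw tip at (269,119.5), just above and in front of the sheet strip at about (269,121.5). The top view agrees. I'll enter slowly.

servo_tool --pt "-0.001 0.006 0 0 0 0 -1" --pt "-0.001 0.006 0.013 0 0 0 -1" --pt "-0.001 0.006 0.026 0 0 0 -1" --pt "-0.001 0.006 0.039 0 0 0 -1" --pt "-0.001 0.006 0.052 0 0 0 -1" --pt "-0.001 0.006 0.052 0 0 0 -1"

```text
time_s: 9.7
tcp_pos: [0.5157, 0.2259, 0.2437]
tcp_rot: [[0.998, -0.057, -0.001], [-0.057, -0.998, 0.001], [-0.001, -0.0, -1.0]]
ft_force: [-0.6, 0.6, -0.2]
width: 0.435
gripper_force: 60.3
```

servo_tool --pt "0 0 0.013 0 0 0 -1" --pt "0 0 0.026 0 0 0 -1" --pt "0 0 0.039 0 0 0 -1" --pt "0 0 0.039 0 0 0 -1"

```text
time_s: 10.2
tcp_pos: [0.5157, 0.2259, 0.232]
tcp_rot: [[0.998, -0.057, -0.001], [-0.057, -0.998, 0.001], [-0.001, -0.0, -1.0]]
ft_force: [0.2, 0.6, -1.3]
width: 0.432
gripper_force: 60.3
```

servo_tool --pt "0 0 0.01 0 0 0 -1" --pt "0 0 0.02 0 0 0 -1" --pt "0 0 0.03 0 0 0 -1" --pt "0 0 0.03 0 0 0 -1" --pt "0 0 0.03 0 0 0 -1"

```text
time_s: 10.82
tcp_pos: [0.516, 0.226, 0.2234]
tcp_rot: [[0.998, -0.057, -0.0], [-0.057, -0.998, 0.001], [-0.0, -0.001, -1.0]]
ft_force: [0.5, -0.7, -1.3]
width: 0.434
gripper_force: 60.3
```

```bash
cat > fz.py <<'E'
from h import *
F=[]
for i in range(4):
    vision.grab_frame('side');o=get_obs();F.append(o['ft_force'])
print(round(o['time_s'],2),np.round(o['tcp_pos'],4),np.round(np.mean(F,0),2),np.round(np.std(F,0),2))
E
python3 fz.py
```

```text
11.03 [0.516  0.226  0.2235] [ 0.24 -0.26 -1.08] [0.35 0.3  0.53]
```

servo_tool --pt "0 0 0.005 0 0 0 -1" --pt "0 0 0.01 0 0 0 -1" --pt "0 0 0.01 0 0 0 -1"

```text
time_s: 11.4
tcp_pos: [0.5158, 0.2259, 0.2202]
tcp_rot: [[0.998, -0.057, -0.001], [-0.057, -0.998, 0.001], [-0.001, -0.001, -1.0]]
ft_force: [-0.6, 0.6, -1.0]
width: 0.431
gripper_force: 60.3
```

```bash
python3 fz.py
```

```text
11.6 [0.516  0.226  0.2204] [ 0.33  0.38 -0.49] [0.31 0.36 0.12]
```

servo_tool --pt "0 0 0.005 0 0 0 -1" --pt "0 0 0.01 0 0 0 -1" --pt "0 0 0.01 0 0 0 -1"

```text
time_s: 11.98
tcp_pos: [0.5158, 0.226, 0.2172]
tcp_rot: [[0.998, -0.057, -0.0], [-0.057, -0.998, 0.001], [-0.001, -0.001, -1.0]]
ft_force: [-0.3, 1.2, -1.4]
width: 0.436
gripper_force: 60.3
```

```bash
python3 fz.py
```

```text
12.18 [0.516  0.226  0.2174] [-0.09  0.02 -0.77] [0.46 0.53 0.54]
```

```bash
sed -i 's/range(4)/range(12)/' fz.py; python3 fz.py
```

```text
12.78 [0.5159 0.226  0.2174] [ 0.01  0.04 -0.99] [0.37 0.6  0.54]
```

servo_tool --pt "0 0 0.005 0 0 0 -1" --pt "0 0 0.005 0 0 0 -1"

```text
time_s: 13.02
tcp_pos: [0.5159, 0.226, 0.2157]
tcp_rot: [[0.998, -0.057, -0.0], [-0.057, -0.998, 0.001], [-0.0, -0.001, -1.0]]
ft_force: [-0.2, 0.5, -1.1]
width: 0.431
gripper_force: 60.3
```

```bash
python3 fz.py
```

```text
13.62 [0.516  0.226  0.2159] [ 0.21  0.06 -1.04] [0.35 0.54 0.47]
```

servo_tool --pt "0 0 0.005 0 0 0 -1" --pt "0 0 0.005 0 0 0 -1"

```text
time_s: 13.88
tcp_pos: [0.5158, 0.226, 0.2142]
tcp_rot: [[0.998, -0.057, -0.0], [-0.057, -0.998, 0.001], [-0.001, -0.001, -1.0]]
ft_force: [0.0, -0.1, -0.5]
width: 0.433
gripper_force: 60.3
```

```bash
python3 fz.py
```

```text
14.47 [0.516  0.226  0.2144] [-0.15  0.1  -0.94] [0.29 0.37 0.54]
```

servo_tool --pt "0 0 0.005 0 0 0 -1" --pt "0 0 0.005 0 0 0 -1"

```text
time_s: 14.72
tcp_pos: [0.5158, 0.226, 0.2127]
tcp_rot: [[0.998, -0.057, -0.0], [-0.057, -0.998, 0.001], [-0.001, -0.001, -1.0]]
ft_force: [0.9, -0.7, -0.5]
width: 0.431
gripper_force: 60.3
```

```bash
python3 fz.py
```

```text
15.32 [0.5159 0.226  0.2129] [ 0.1   0.07 -1.07] [0.51 0.49 0.46]
```

servo_tool --pt "0 0 0.005 0 0 0 -1" --pt "0 0 0.005 0 0 0 -1"

```text
time_s: 15.58
tcp_pos: [0.5158, 0.226, 0.2112]
tcp_rot: [[0.998, -0.057, -0.0], [-0.057, -0.998, 0.001], [-0.001, -0.001, -1.0]]
ft_force: [-0.1, 0.6, -0.7]
width: 0.429
gripper_force: 60.3
```

```bash
python3 fz.py
```

```text
16.18 [0.516  0.226  0.2114] [-0.33 -0.22 -0.89] [0.62 0.43 0.42]
```

servo_tool --pt "0 0 0.005 0 0 0 -1" --pt "0 0 0.005 0 0 0 -1"

```text
time_s: 16.42
tcp_pos: [0.5159, 0.226, 0.2098]
tcp_rot: [[0.998, -0.057, -0.0], [-0.057, -0.998, 0.001], [-0.0, -0.001, -1.0]]
ft_force: [0.1, -1.0, -0.4]
width: 0.425
gripper_force: 60.3
```

```bash
python3 fz.py
```

```text
17.02 [0.516  0.226  0.2099] [ 0.1  -0.25 -0.96] [0.52 0.44 0.51]
```

servo_tool --pt "0 0 0.005 0 0 0 -1" --pt "0 0 0.005 0 0 0 -1"

```text
time_s: 17.27
tcp_pos: [0.516, 0.226, 0.2084]
tcp_rot: [[0.998, -0.057, -0.0], [-0.057, -0.998, 0.001], [-0.0, -0.001, -1.0]]
ft_force: [0.2, -0.0, 0.8]
width: 0.431
gripper_force: 60.4
```

```bash
python3 fz.py
```

```text
17.88 [0.516  0.226  0.2084] [0.16 0.21 0.25] [0.5  0.44 0.31]
```

Contact felt at about z = 0.2099; it is now about 1.5 mm in. I'll press to about 4.2 mm.

servo_tool --pt "0 0 0.004 0 0 0 -1" --pt "0 0 0.009 0 0 0 -1" --pt "0 0 0.009 0 0 0 -1"

```text
time_s: 18.25
tcp_pos: [0.5161, 0.2261, 0.2057]
tcp_rot: [[0.998, -0.057, 0.0], [-0.057, -0.998, 0.001], [0.0, -0.001, -1.0]]
ft_force: [-0.1, -0.0, 2.9]
width: 0.428
gripper_force: 60.6
```

```bash
python3 fz.py
```

```text
18.85 [0.516  0.2261 0.2057] [-0.16  0.38  2.37] [0.48 0.49 0.39]
```

servo_tool --pt "0 0 0.002 0 0 0 -0.1" --pt "0 0 0.003 0 0 0 0" --pt "0 0 0.004 0 0 0 0.1" --pt "0 0 0.004 0 0 0 0.2" --pt "0 0 0.004 0 0 0 0.4" --pt "0 0 0.004 0 0 0 0.7" --pt "0 0 0.004 0 0 0 1" --pt "0 0 0.004 0 0 0 1" --pt "0 0 0.004 0 0 0 1" --pt "0 0 0.004 0 0 0 1"

```text
time_s: 20.1
tcp_pos: [0.516, 0.226, 0.2045]
tcp_rot: [[0.998, -0.057, -0.0], [-0.057, -0.998, 0.001], [-0.0, -0.001, -1.0]]
ft_force: [0.3, -0.2, 0.0]
width: 0.997
gripper_force: 0.0
```

```bash
python3 fz.py
```

```text
20.7 [0.516  0.226  0.2045] [-0.08 -0.11 -0.01] [0.3  0.5  0.45]
```

Released, with no force on the tool. I'll retreat straight up and check.

servo_tool --pt "0 0 -0.05 0 0 0 1" --pt "0 0 -0.12 0 0 0 1" --pt "0 0 -0.25 0 0 0 1" --pt "0 0 -0.4 0 0 0 1" --pt "0 0 -0.5 0 0 0 1" --pt "0 0 -0.5 0 0 0 1" --pt "0 0 -0.5 0 0 0 1"

```text
time_s: 21.58
tcp_pos: [0.5155, 0.2259, 0.3544]
tcp_rot: [[0.998, -0.057, -0.001], [-0.057, -0.998, 0.001], [-0.001, -0.001, -1.0]]
ft_force: [0.3, 1.0, -0.1]
width: 0.997
gripper_force: 0.0
```

```bash
python3 - <<'E'
from h import *
z=lambda im,x,y,w,h,k:cv2.convertScaleAbs(cv2.resize(im[y:y+h,x:x+w],None,fx=k,fy=k,interpolation=cv2.INTER_CUBIC),alpha=1.8)
S=vision.grab_frame('side');T=vision.grab_frame('top')
cv2.imwrite('pics/c6.png',np.hstack([z(S['image'],225,75,100,110,4),z(T['image'],130,170,100,110,4)]))
o=get_obs();print(o['time_s'],o['tcp_pos'])
for f in(S,T):print([np.round(proj(f,X),1) for X in([.5155,.2,.2045-.038],[.5155,.25,.2045-.038],[.5155,.226,.125])])
E
```

```text
21.675 [0.51523795 0.22580473 0.35357517]
[array([271., 122.]), array([265.2, 111.7]), array([269.1, 129.7])]
[array([193.3, 223.4]), array([168.7, 223.5]), array([185.8, 224.4])]
```

View pics/c6.png

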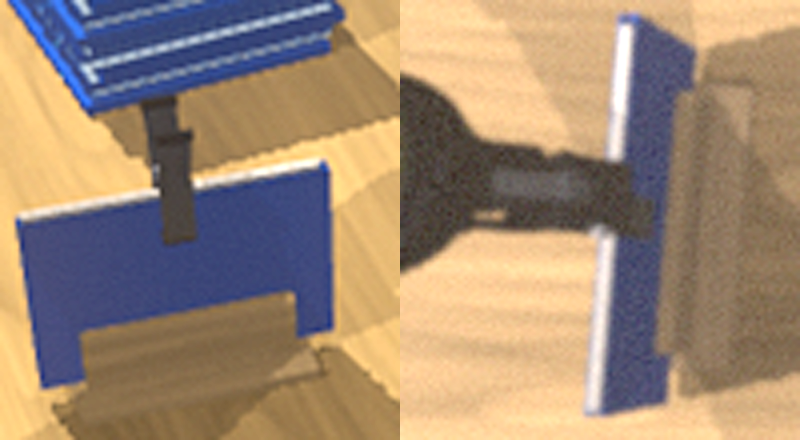

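The side view shows the clip standing upright astride the folder's middle, its near jaw tip at about (270,135) against the cover. The top view agrees, and the gripper is well clear. I'll hand it in.

```bash
python3 -c "
from bench import manip;print(manip.job_done())"
```

```text
the job is handed in; nothing more can be done
None
```

The clip now grips the middle of the folder's top edge, standing upright, and the job is handed in. The buffer was pressed about 4.2 mm in, at about 3.4 N, before I let go; the pictures were too coarse to confirm afterwards that it still bears on the sheets.

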